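Refit the valve lever in the drying lab

TASK

The blue lever of the white purge-gas valve came off for cleaning. Put it back: turn it so that the keyway in its bore matches the red key on the bare valve stem, thread it on fully home so that it sits flush on the grey collar, and let go. Leave the orange lever, which belongs elsewhere, where it lies.

Things in the scene. Friction and masses are not known exactly. Their poses are not given: they have to be found in the camera images.
- lever_grip (a point): Blue grip bar of the loose lever to fit, lying flat (151 mm long, 0.25 kg). Bar 22 wide, 28 high, from 41 to 137 mm from the bore's axis, round 28 mm end; aluminium hub 56 across, 28 high. This point: place to grasp, on the bar 60 mm from the bore's axis, half-way up (14 mm over the underside); balances 35 mm from the axis. x along the bar away from the hub, y across, z up.
- lever_bore (a point): Hub of the blue lever: point on the bore's axis at the hub's underside. The bore goes right through: round, 28 mm diameter, with one keyway 15 mm wide reaching 24.5 mm from the axis, on the side towards the grip. x points along the lever to the grip, z up.
- stem_seat (a point): White fixed valve (100 mm square, top 42 mm up): point on its stem's axis on top of the grey collar (90 across, 60 mm up), where the hub's underside must rest. Brass stem, 23 dia, tapers from 26 to 38 mm above the seat to 8 dia. Red key 9 wide, out to 20 mm from the axis, up to 24.5 above the seat. x: level, out through the key and a red mark; the lever's bar must point this way. z up.
- spare_grip (a point): Grip of another loose lever, orange with a dark hub and a small plain round bore (14 mm) that does not fit this stem; same outer size, lying flat. To be left alone. Point and axes as for the blue grip.
Things that resemble listed ones, but are neither listed nor needed, are in the scene too. What is shaped like the part that bears lever_grip but purple is not meant.

How it is judged (in metres and radians):
At the end, for the whole second after the job is handed in: The blue lever sits on the valve stem, level (within 7 degrees), the underside of its hub within 10 mm of the seat, its bar pointing the way the red key points (within 20 degrees), staying there, released (distance between lever_bore and stem_seat below 0.01 m and angle between the x axis of lever_bore and the x axis of stem_seat, either way round below 0.35 rad and x of lever_grip in the frame of stem_seat above 0.03 m and angle between lever_bore's own z axis and vertical below 0.12 rad); the robot touches nothing.
It fails at once if the orange lever was moved more than 30 mm (distance of spare_grip from where it was at the start of the episode above 0.03 m).
It also fails if it takes over 42 s, if anything falls off the work surface, if the arm or the gripper's body presses on something with over 40 N, if the wrist force passes 120 N, or if a joint passes its speed limit or range.

ROBOT

A 6-joint arm with a two-finger parallel gripper is mounted at the origin on the work surface. World frame = base frame: x ahead of the robot, y to its left, z up, the work surface at z = 0. Lengths are in mm, angles in rad, forces in N, time in s.
With the tool pointing down it reaches from about 350 to 975 mm from the base axis. Payload 7.1 kg.
Tool frame: the origin (TCP) lies between the finger pads; the fingertips stand 17 mm ahead of it and the grasp point (between the pads) lies 2 mm behind it; x points along the fingers, y is the direction in which the jaws open and shut, and the axes are right-handed (so a half turn about x gives the same grasp; the last joint's range is limited). The gripper opens to 88 mm and grips with 3 to 60 N. Pads are 20 mm wide; open, the fingers measure 115 mm over their backs; the gripper's body (75 mm by 178 mm) begins 61 mm behind the grasp point.
Start: joints at [1.197, 0.423, 1.63, -0, 1.089, -0.019], TCP at [217.095, 586.067, 239.675] pointing down, gripper open.
Joint ranges: [-3, 3], [-0.9, 2.11], [0.09, 2.58], [-1.31, 4.45], [0.11, 2.69], [-2.54, 2.54]. Speed limits (rad/s): [2.39, 2.39, 3.01, 3.14, 3.14, 3.14].

INTERFACE

Orientations are given as a rotation vector (axis times angle).
In Python, from rig import ctrl gives the robot as it stands.
- The arm moves only by the tool carry_out, never from a script. Its arguments are lists of equal length, an entry for each row: "hand": the opening, from 0 (shut) to 1 (fully open); "slide": the shift along the world's x, y, z in m, a list of three; "twist": the turn about the world's z in degrees. In form: {"hand": [hand, ...], "slide": [[dx, dy, dz], ...], "twist": [twist, ...]}. A call has 1 to 12 rows; each row is the pose to reach, as a shift and turn from the pose measured when the call began; what a row does not reach only later rows make up. A row lasts 1/10 s, in which the tool goes at most 50 mm and 8.59 degrees, less where a joint would pass 70% of its speed; a pose out of reach is approached as far as the arm can. A call with a gripper value outside its range is refused whole. The fingers move at their own pace and stop on an object; "force" is the grip in N (left out, the last holds). Time passes only in rows, so rows that repeat a pose let the fingers close. It gives the time, the measured TCP pose, the force and the opening at its end, in the units of the state.
- ctrl.get_state(): the state, without advancing time (a new reading comes with each control period).
- ctrl.read_camera(name): name is "side" or "top"; returns a dict with "frame" (400x640x3 uint8, red, green, blue), "K" (3x3 intrinsics, pixels), "pose" (4x4, takes a point from camera to world coordinates). Camera axes: x right, y down, z forward; pixel columns grow to the right and rows downward; lengths in mm; the calibration is good to about 2 mm. A picture is of the moment at which its call begins. There is no depth.
- ctrl.finish_job(): hands the job in, once; it reports no verdict.
Trained networks look in a picture, given as the dict that the camera call returned (one of the last four; its "shot" number tells which), for a name from the list of things; names that differ only in an ending like _2 or _b are one class to them, and where a whole thing is asked for, a point or a joint stands for the part that bears it (a point fixed in the world has none). Each returns a list of dicts, best first, with "confidence" (0 to 1); they miss things now and then, are a little off and sometimes report something else, mostly with a low value. They report only what shows in the picture. A call takes as long as a camera call. They do not tell look-alikes from the thing itself.
- ctrl.boxes_of(label, picture): "point" ([column, row] in pixels, amid what is visible of it).
- ctrl.silhouettes(label, picture): "region" (400x640 bool, what is visible of it) and "point" ([column, row] in pixels, amid what is visible of it).
- ctrl.place_of(label, picture): "point" ([column, row] in pixels: a listed point, or the origin of a listed thing).
The state is a dict: "time": time; "joint_positions": joint angles; "dq": joint speeds; "tau": joint torques, N m; "position": TCP position; "eef_rot": TCP orientation; "contact_force": force on the tool from outside, world axes, zero at the start; "torque": the same for the moment, N m; "finger_gap": opening from 0.0 (shut) to 1.0 (fully open).
Only numpy, scipy, OpenCV 4.12 (cv2) and the standard library are available. Lean on these libraries where they do the work, as an engineer would, in place of code of your own. Each camera call takes 0.05 s, during which the arm holds its last target. There are 200 camera calls.

## Working session

There is one attempt and no reset: what is moved stays moved. The work goes in short steps, Python scripts to look and compute and a tool call to move; the robot and the scene stay as the last step left them, time stands still between calls to the robot, and variables do not carry over. Pictures are saved under pics/ and viewed, about 8 in all and at most 12, crops included, and the job is handed in when it is done.

Besides the shell and the picture viewer there is one more tool, called after "Emit:" in YAML: its name, and indented under it one key for each argument. carry_out: Moves the arm, as the interface text tells. Its arguments: {"type":"object","properties":{"hand":{"type":"array","items":{"type":"number"}},"slide":{"type":"array","items":{"type":"array","items":{"type":"number"}}},"twist":{"type":"array","items":{"type":"number"}},"force":{"type":"number"}},"required":["hand","slide","twist"]}

```bash
mkdir -p pics; ls; cat > h.py <<'E'
import numpy as np,cv2
from rig import ctrl
def ray(c,px):
    d=c["pose"][:3,:3]@np.linalg.inv(c["K"])@np.array([px[0],px[1],1.]);return c["pose"][:3,3],d
def onz(c,px,z):
    o,d=ray(c,px);return (o+d*(z-o[2])/d[2]).round(1)
def proj(c,P):
    P=np.asarray(P,float);q=c["pose"][:3,:3].T@(P-c["pose"][:3,3]);q=c["K"]@q;return (q[:2]/q[2]).round(1)
def tri(c1,p1,c2,p2):
    o1,d1=ray(c1,p1);o2,d2=ray(c2,p2);A=np.stack([d1,-d2],1);t=np.linalg.lstsq(A,o2-o1,rcond=None)[0]
    a,b=o1+t[0]*d1,o2+t[1]*d2;return ((a+b)/2).round(1),np.linalg.norm(a-b).round(1)
def save(n,im,k=1):
    cv2.imwrite(f"pics/{n}.png",cv2.resize(im[...,::-1],None,fx=k,fy=k,interpolation=cv2.INTER_CUBIC))
E
python3 - <<'E'
from h import *
cs={n:ctrl.read_camera(n) for n in("top","side")}
for n,c in cs.items():
    save(n+"0",c["frame"]);print(n,c["pose"].round(2).tolist())
    for l,z in(("lever_grip",14),("lever_bore",0),("stem_seat",60),("spare_grip",14)):
        for r in ctrl.place_of(l,c)[:4]:print(n,l,round(r["confidence"],2),np.round(r["point"],1),onz(c,r["point"],z))
print(ctrl.get_state())
E
```

```text
pics
top [[-0.03, -0.97, 0.23, 221.01], [-1.0, 0.03, -0.0, 87.51], [-0.0, -0.23, -0.97, 1074.61], [0.0, 0.0, 0.0, 1.0]]
top lever_grip 0.75 [240.6 178.3] [542.4 306.6  14. ]
top lever_grip 0.6 [183.1 182.3] [535.9 463.4  14. ]
top lever_bore 0.91 [175.3 199.5] [491.6 487.2   0. ]
top lever_bore 0.89 [235.5 201.9] [479.9 322.2   0. ]
top lever_bore 0.87 [250.5 251.8] [342.5 279.6   0. ]
top stem_seat 0.79 [362.6 196.6] [469.5 -19.3  60. ]
top spare_grip 0.87 [478.4 180.4] [ 516.6 -341.9   14. ]
side [[1.0, -0.04, 0.07, 372.69], [-0.08, -0.59, 0.8, -690.49], [0.01, -0.81, -0.59, 645.69], [0.0, 0.0, 0.0, 1.0]]
side lever_grip 0.66 [348.5 174.9] [539.3 286.4  14. ]
side lever_grip 0.61 [279.3 169.1] [335.4 334.2  14. ]
side lever_grip 0.25 [342.2 236.6] [486.1  15.7  14. ]
side lever_bore 0.87 [319.9 149.4] [469.6 471.8   0. ]
side lever_bore 0.82 [281.3 186.5] [340.5 261.    0. ]
side lever_bore 0.67 [328.4 173. ] [483.4 323.3   0. ]
side stem_seat 0.74 [344.3 236.3] [482.7 -35.1  60. ]
side spare_grip 0.85 [385.2 372.7] [ 515.1 -333.8   14. ]
{'time': 0.5, 'joint_positions': array([ 1.19701876e+00,  4.23137160e-01,  1.62996108e+00, -1.01340631e-05,
        1.08855476e+00, -1.89858662e-02]), 'dq': array([-0.00152517,  0.00015631, -0.00151817, -0.00032214, -0.00077467,
       -0.00111641]), 'tau': array([-6.74880994e-04, -5.44144499e+01, -2.73816723e+01,  6.43970724e-02,
        1.75427541e-02, -2.29845779e-05]), 'position': array([217.07685208, 586.04684423, 239.62779565]), 'eef_rot': array([ 0.27833673,  1.55281309, -0.27843286]), 'contact_force': array([-0.50038538, -0.55727714, -0.36175844]), 'torque': array([-0.0279807 , -0.06749542,  0.02923123]), 'finger_gap': 1.0004026672228297}
```

View pics/top0.png

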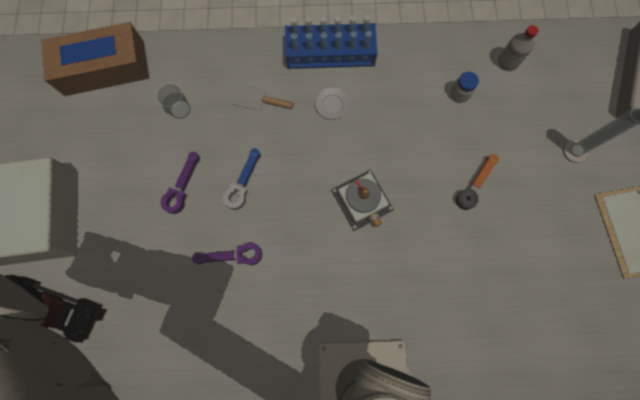

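View pics/side0.png

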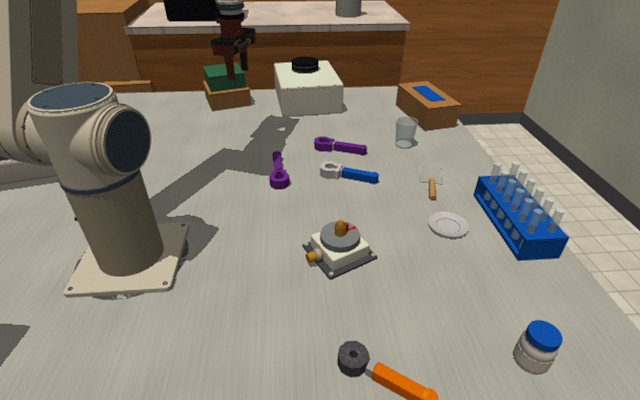

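The top view shows candidates for the blue lever: blue lever with white hub at top (240,178), purple look-alikes at (182,182) and (225,256). I choose the blue one. The valve is at (363,197), with red key pointing up-left, and the orange spare at (478,182).

```bash
python3 - <<'E'
from h import *
cs={n:ctrl.read_camera(n) for n in("top","side")}
t,s=cs["top"],cs["side"]
k=8
a=cv2.resize(t["frame"][140:215,212:267],None,fx=k,fy=k,interpolation=cv2.INTER_CUBIC)
b=cv2.resize(t["frame"][165:235,325:400],None,fx=5,fy=5,interpolation=cv2.INTER_CUBIC)
d=cv2.resize(s["frame"][210:280,300:380],None,fx=4,fy=4,interpolation=cv2.INTER_CUBIC)
im=np.zeros((600,840,3),np.uint8);im[:600,:440]=a
im=im[:,:840];b=b[:, :375];im[:350,450:825]=b;d=d[:245];im[352:352+len(d),450:770]=d
save("crop",im[:,:800])
for n,c,(r0,r1,c0,c1) in(("top",t,(140,215,212,267)),("side",s,(155,190,315,385))):
    hsv=cv2.cvtColor(c["frame"],cv2.COLOR_RGB2HSV);m=np.zeros(hsv.shape[:2],bool)
    m[r0:r1,c0:c1]=((abs(hsv[...,0].astype(int)-108)<12)&(hsv[...,1]>120)&(hsv[...,2]>50))[r0:r1,c0:c1]
    y,x=np.nonzero(m);p=np.stack([x,y],1).astype(float)
    w=np.array([onz(c,q,22)[:2] for q in p]);mu=w.mean(0);u=np.linalg.svd(w-mu,full_matrices=False)[2][0]
    e=(w-mu)@u;print(n,len(p),mu,u,np.degrees(np.arctan2(u[1],u[0])),mu+u*e.min(),mu+u*e.max())
    red=((hsv[...,0]<8)|(hsv[...,0]>173))&(hsv[...,1]>150)&(hsv[...,2]>60)
    m2=np.zeros_like(red);R=(165,235,325,400) if n=="top" else (210,280,300,380)
    m2[R[0]:R[1],R[2]:R[3]]=red[R[0]:R[1],R[2]:R[3]];y,x=np.nonzero(m2)
    for q in zip(x,y):print(q,onz(c,q,80)[:2],end=' ')
    print()
def best(c,l,near):
    r=[x for x in ctrl.place_of(l,c) if np.linalg.norm(np.array(x["point"])-near)<20];return r[0]["point"]
for l,a,b in(("lever_bore",(235,202),(328,173)),("lever_grip",(240,178),(348,175)),("stem_seat",(362,197),(344,236))):
    try:
        p,q=best(t,l,a),best(s,l,b);print(l,p,q,tri(t,p,s,q))
    except IndexError: print(l,"miss")
E
```

```text
top 258 [574.19302326 283.79496124] [-0.91840955  0.39563102] 156.69466499035087 [621.77704828 263.29678975] [526.93760673 304.15157527]
(np.int64(356), np.int64(181)) [506.2  -2.4] (np.int64(357), np.int64(182)) [503.4  -4.9] (np.int64(357), np.int64(183)) [500.8  -4.7] (np.int64(361), np.int64(187)) [489.9 -14.4] (np.int64(362), np.int64(187)) [489.8 -17. ] (np.int64(361), np.int64(188)) [487.3 -14.3] (np.int64(362), np.int64(188)) [487.2 -16.8] 
side 371 [570.00673854 271.90080863] [ 0.89452164 -0.44702465] -26.552948040793872 [518.31950103 297.73078084] [619.56455299 247.13498574]
(np.int64(345), np.int64(223)) [486.3 -13.1] (np.int64(346), np.int64(223)) [488.6 -13.2] (np.int64(347), np.int64(223)) [490.8 -13.4] (np.int64(346), np.int64(224)) [488.1 -16.7] (np.int64(347), np.int64(224)) [490.3 -16.9] (np.int64(346), np.int64(225)) [487.6 -20.2] (np.int64(347), np.int64(225)) [489.8 -20.3] (np.int64(347), np.int64(226)) [489.4 -23.8] (np.int64(354), np.int64(226)) [504.9 -25. ] (np.int64(346), np.int64(227)) [486.7 -27. ] (np.int64(347), np.int64(227)) [488.9 -27.2] (np.int64(352
[... 362 characters left out ...]
p.int64(228)) [499.5 -31.4] (np.int64(353), np.int64(228)) [501.7 -31.6] (np.int64(354), np.int64(228)) [503.9 -31.8] (np.int64(346), np.int64(229)) [485.8 -33.8] (np.int64(347), np.int64(229)) [488.  -33.9] (np.int64(350), np.int64(229)) [494.6 -34.4] (np.int64(351), np.int64(229)) [496.8 -34.6] (np.int64(346), np.int64(230)) [485.3 -37.1] (np.int64(347), np.int64(230)) [487.5 -37.3] (np.int64(346), np.int64(231)) [484.9 -40.4] 
lever_bore [237.8, 203.2] [330.4, 173.4] (array([482.5, 316.3,   1. ]), np.float64(13.1))
lever_grip [244.1, 175.3] [350.2, 170.0] (array([545.9, 294.7,  25.9]), np.float64(2.0))
stem_seat [362.5, 193.5] [341.8, 237.1] (array([480.3, -21. ,  45.7]), np.float64(2.0))
```

View pics/crop.png

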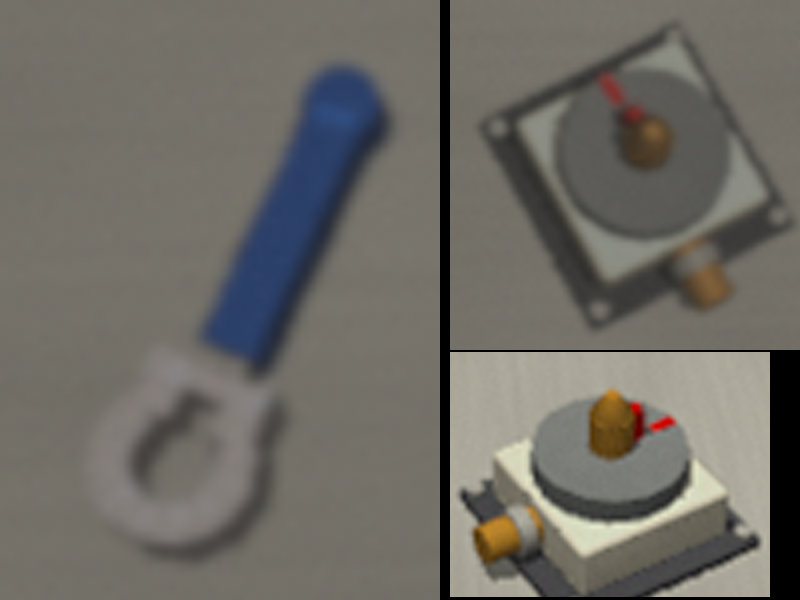

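The crop shows the blue lever with a white hub and a keyway on the grip side, so the choice holds. On the valve the red key and mark point up-left at (356,181), with the stem tip near (364,193). Next I fit simple 3D models to the colour masks in both views.

```bash
cat >> h.py <<'E'
from scipy.optimize import minimize
def hull(c,P,up=4):
    q=np.array([proj(c,p) for p in P])
    m=np.zeros((400*up,640*up),np.float32)
    cv2.fillConvexPoly(m,np.round(cv2.convexHull(((q+.5)*up).astype(np.float32))).astype(np.int32),1)
    return cv2.resize(m,(640,400),interpolation=cv2.INTER_AREA)
def circ(x,y,z,r,n=24):
    a=np.linspace(0,2*np.pi,n,endpoint=False);return [(x+r*np.cos(b),y+r*np.sin(b),z) for b in a]
def leverpts(x,y,th,z0=0):
    c,s=np.cos(th),np.sin(th);P=[]
    for z in(z0,z0+28):
        P+=[(x+41*c-w*s,y+41*s+w*c,z) for w in(-11,11)]+circ(x+137*c,y+137*s,z,14)
    return P
def bluemask(c,near,R=45):
    h=cv2.cvtColor(c["frame"],cv2.COLOR_RGB2HSV).astype(int)
    m=(abs(h[...,0]-110)<14)&(h[...,1]>100)&(h[...,2]>35)
    yy,xx=np.mgrid[:400,:640];m&=np.hypot(xx-near[0],yy-near[1])<R
    n,l,st,_=cv2.connectedComponentsWithStats(m.astype(np.uint8));return l==1+np.argmax(st[1:,4])
def stemmask(c,near,R=14):
    h=cv2.cvtColor(c["frame"],cv2.COLOR_RGB2HSV).astype(int)
    m=(h[...,0]>8)&(h[...,0]<24)&(h[...,1]>110)&(h[...,2]>35)
    yy,xx=np.mgrid[:400,:640];m&=np.hypot(xx-near[0],yy-near[1])<R
    n,l,st,_=cv2.connectedComponentsWithStats(m.astype(np.uint8));return l==1+np.argmax(st[1:,4])
def stempts(x,y): return circ(x,y,60,11.5)+circ(x,y,86,11.5)+circ(x,y,98,4)
def fit(f,cms,x0,scale):
    x0=np.array(x0,float);scale=np.array(scale)
    cost=lambda v:sum(np.abs(hull(c,f(*(x0+v*scale)))-m).sum()/m.sum() for c,m in cms)
    n=len(x0);S=np.vstack([np.zeros(n),np.eye(n)])-.25
    r=minimize(cost,np.zeros(n),method="Nelder-Mead",options=dict(initial_simplex=S,xatol=.02,fatol=1e-3,maxiter=120));
    return x0+r.x*scale,r.fun
E
python3 - <<'E'
from h import *
t,s=[ctrl.read_camera(n) for n in("top","side")]
mt,ms=bluemask(t,(243,175)),bluemask(s,(357,174))
for cm in([(t,mt),(s,ms)],[(t,mt)],[(s,ms)]):
    x,f=fit(leverpts,cm,(487,323,-.43),(10,10,.1));print("lever",x.round(3),np.degrees(x[2]).round(1),round(f,3))
    c,sn=np.cos(x[2]),np.sin(x[2]);print("   grip",(x[:2]+60*np.array([c,sn])).round(1))
st,ss=stemmask(t,(364,193)),stemmask(s,(341,229))
print(st.sum(),ss.sum())
for cm in([(t,st),(s,ss)],[(t,st)],[(s,ss)]):
    x,f=fit(stempts,cm,(475,-20),(8,8));print("stem",x.round(1),round(f,3))
# key: plate corners (z~6) and mark
C=lambda u,v:(325+(u-450)/5-.4,165+v/5-.4)
A=[onz(t,C(*p),6) for p in((490,128),(672,35),(790,215),(600,310))];print(A, np.mean(A,0))
for a,b in((3,0),(2,1),(1,0),(2,3)):
    d=A[b]-A[a];print(np.degrees(np.arctan2(d[1],d[0])).round(1))
print("mark far/near",onz(t,C(606,78),60),onz(t,C(622,102),60), "side",onz(s,(300+(672-450)/4-.4,210+(422-352)/4-.4),60),onz(s,(300+(652-450)/4-.4,210+(430-352)/4-.4),60))
E
```

```text
lever [ 4.86599e+02  3.22963e+02 -3.80000e-01] -21.8 0.916
   grip [542.3 300.7]
lever [ 4.87228e+02  3.20682e+02 -3.55000e-01] -20.4 0.628
   grip [543.5 299.8]
lever [ 4.84017e+02  3.28263e+02 -4.28000e-01] -24.5 0.254
   grip [538.6 303.4]
47 155
stem [473.9 -21.1] 1.019
stem [477.7 -22.6] 0.888
stem [473.6 -22.9] 0.102
[array([503.2,  56.1,   6. ]), array([553.3, -46.4,   6. ]), array([ 449.6, -104.4,    6. ]), array([400.8,   0.8,   6. ])] [476.725 -23.475   6.   ]
28.4
29.2
116.0
114.9
mark far/near [514.1  -3.8  60. ] [500.9 -11.5  60. ] side [511.5  -5.5  60. ] [499.1 -11.6  60. ]
```

```bash
python3 - <<'E'
from h import *
t,s=[ctrl.read_camera(n) for n in("top","side")]
mt=bluemask(t,(243,175));h=hull(t,leverpts(487,323,-.42))
print(mt.sum(),h.sum(),np.argwhere(mt).mean(0),(np.argwhere(h>.5)).mean(0))
print(cv2.cvtColor(t["frame"],cv2.COLOR_RGB2HSV)[150:186:5,236:260:2].tolist()[4], cv2.cvtColor(t["frame"],cv2.COLOR_RGB2HSV)[194,363])
a=t["frame"].copy();a[mt]=(255,255,0)
a[(h>.5)]=(a[h>.5]*.5+np.array([127,0,0])).astype(np.uint8)
sm=stemmask(t,(364,193));a[sm]=(0,255,0)
im=np.concatenate([a[140:215,212:267],a[160:235,325:400]],1);save("ov",im,6)
E
```

```text
292 484.5625 [166.30821918 248.49315068] [167.00831601 249.07068607]
[[19, 24, 119], [22, 24, 117], [21, 22, 114], [113, 62, 98], [110, 147, 104], [110, 152, 104], [111, 146, 105], [111, 134, 82], [113, 46, 66], [23, 19, 108], [20, 26, 120], [21, 27, 121]] [ 16 112  73]
```

View pics/ov.png

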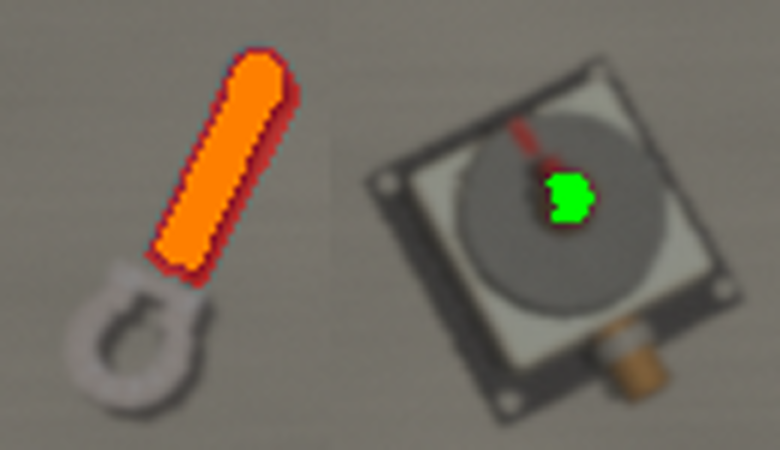

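```bash
python3 - <<'E'
from h import *
from scipy.spatial.transform import Rotation as R
s=ctrl.get_state();M=R.from_rotvec(s["eef_rot"]).as_matrix();print(M.round(3));print(s["position"],s["time"], np.degrees(np.arctan2(M[1,1],M[0,1])))
import numpy as np
print(np.array([541,298.5])-s["position"][:2])
E
```

```text
[[ 0.     0.347  0.938]
 [ 0.     0.938 -0.347]
 [-1.     0.     0.   ]]
[217.10139943 586.07343037 239.68594167] 1.1 69.66955942081364
[ 323.89860057 -287.57343037]
```

Emit:
carry_out:
  hand: [0.7,0.7,0.7,0.7,0.7,0.7,0.7,0.7,0.7,0.7,0.7,0.7]
  slide:
    - [0.324,-0.2875,-0.14]
    - [0.324,-0.2875,-0.14]
    - [0.324,-0.2875,-0.14]
    - [0.324,-0.2875,-0.14]
    - [0.324,-0.2875,-0.14]
    - [0.324,-0.2875,-0.14]
    - [0.324,-0.2875,-0.14]
    - [0.324,-0.2875,-0.14]
    - [0.324,-0.2875,-0.14]
    - [0.324,-0.2875,-0.14]
    - [0.324,-0.2875,-0.14]
    - [0.324,-0.2875,-0.14]
  twist: [-3.7,-3.7,-3.7,-3.7,-3.7,-3.7,-3.7,-3.7,-3.7,-3.7,-3.7,-3.7]
  force: 45

```text
time: 2.3
position: [540.5, 299.2, 99.9]
eef_rot: [0.329, 1.546, -0.329]
contact_force: [-0.1, 0.2, -0.0]
finger_gap: 0.702
```

Emit:
carry_out:
  hand: [0.7,0.7,0.7,0,0,0,0,0,0]
  slide:
    - [0,-0.001,-0.04]
    - [0,-0.001,-0.079]
    - [0,-0.001,-0.079]
    - [0,-0.001,-0.079]
    - [0,-0.001,-0.079]
    - [0,-0.001,-0.079]
    - [0,-0.001,-0.079]
    - [0,-0.001,-0.079]
    - [0,-0.001,-0.079]
  twist: [0,0,0,0,0,0,0,0,0]
  force: 45

```text
time: 3.2
position: [540.8, 298.5, 21.4]
eef_rot: [0.33, 1.545, -0.328]
contact_force: [-1.0, 0.7, 3.3]
finger_gap: 0.25
```

Emit:
carry_out:
  hand: [0,0,0,0,0,0,0,0,0,0,0,0]
  slide:
    - [0,0,0.04]
    - [0,0,0.08]
    - [0,0,0.12]
    - [-0.012,-0.294,0.125]
    - [-0.012,-0.294,0.125]
    - [-0.012,-0.294,0.125]
    - [-0.012,-0.294,0.125]
    - [-0.012,-0.294,0.125]
    - [-0.012,-0.294,0.125]
    - [-0.012,-0.294,0.125]
    - [-0.012,-0.294,0.125]
    - [-0.012,-0.294,0.125]
  twist: [0,0,0,51,51,51,51,51,51,51,51,51]

```text
time: 4.4
position: [528.6, 4.5, 146.2]
eef_rot: [-0.366, 1.54, 0.368]
contact_force: [0.4, 0.1, -2.8]
finger_gap: 0.245
```

```bash
python3 - <<'E'
from h import *
from scipy.spatial.transform import Rotation as R
t,s=[ctrl.read_camera(n) for n in("top","side")]
st=ctrl.get_state();M=R.from_rotvec(st["eef_rot"]).as_matrix();print(st["time"],st["position"],np.degrees(np.arctan2(M[1,1],M[0,1])),M[2],st["finger_gap"])
for n,c in(("t",t),("s",s)):
    for l,z in(("lever_bore",125),("stem_seat",60)):
        for r in ctrl.place_of(l,c)[:3]:print(n,l,round(r["confidence"],2),np.round(r["point"],1),onz(c,r["point"],z))
def crop(c,P,k,w=60,h=50):
    u,v=proj(c,P).astype(int);f=c["frame"].copy();return cv2.resize(f[max(v-h,0):v+h,u-w:u+w],None,fx=k,fy=k,interpolation=cv2.INTER_CUBIC)
im=np.concatenate([crop(t,(490,-15,120),3.3),crop(s,(490,-15,120),3.3)],1);print(im.shape,proj(t,(490,-15,120)),proj(s,(490,-15,120)));save("hov",im)
E
```

```text
4.5 [528.74532258   5.36924194 146.29003181] 116.95956014174675 [-9.99999132e-01  1.31771586e-03 -3.56218297e-06] 0.25020043384991003
t lever_bore 0.84 [176.7 203.8] [449.4 436.8 125. ]
s lever_bore 0.87 [280.7 183.7] [345.3  88.6 125. ]
s lever_bore 0.84 [341.5 209.5] [475.8 -21.1 125. ]
s lever_bore 0.75 [319.4 148.2] [450.  253.5 125. ]
s stem_seat 0.65 [341.6 231.3] [478.8 -17.7  60. ]
(330, 792, 3) [362.7 182.6] [347.6 209.3]
```

View pics/hov.png

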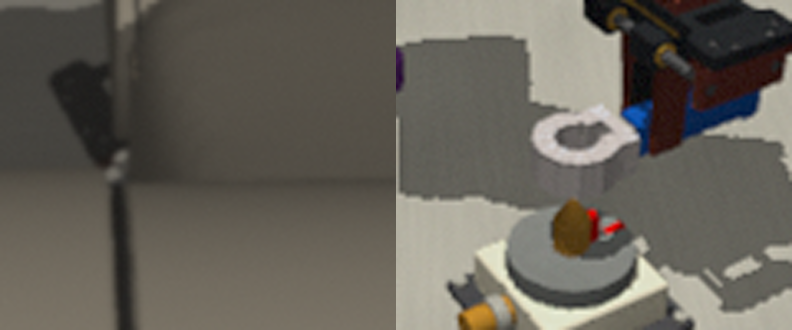

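The arm blocks the top view. The side view shows the hub level above the stem at (341,209), with the keyway facing the key. I overlay the model for a check.

```bash
cat > ov.py <<'E'
from h import *
import sys
def overlay(name,bx,by,zb,th,sx,sy,k=9,box=(325,385,185,250)):
    s=ctrl.read_camera("side");x0,x1,y0,y1=box
    im=cv2.resize(s["frame"][y0:y1,x0:x1],None,fx=k,fy=k,interpolation=cv2.INTER_CUBIC)
    def line(P,col,closed=True):
        q=np.array([(proj(s,p)-(x0,y0)+.5)*k for p in P]);cv2.polylines(im,[np.round(q).astype(np.int32)],closed,col,1)
    c,sn=np.cos(th),np.sin(th)
    line(circ(bx,by,zb+28,28),(255,0,255));line(circ(bx,by,zb,28),(255,0,255))
    a=[b for b in np.linspace(0,2*np.pi,60) ];h=np.arcsin(7.5/14)
    P=[(14*np.cos(b),14*np.sin(b)) for b in np.linspace(h,2*np.pi-h,40)]+[(24.5,-7.5),(24.5,7.5)]
    line([(bx+u*c-v*sn,by+u*sn+v*c,zb+28) for u,v in P],(255,0,255))
    line(circ(sx,sy,60,45),(0,255,0));line(circ(sx,sy,86,11.5),(0,255,0));line(circ(sx,sy,98,4),(0,255,0));line(circ(sx,sy,60,11.5),(0,255,0))
    kc,ks=np.cos(np.radians(27)),np.sin(np.radians(27))
    line([(sx+u*kc-v*ks,sy+u*ks+v*kc,84.5) for u,v in((11,-4.5),(20,-4.5),(20,4.5),(11,4.5))],(0,255,255))
    save(name,im);print(im.shape)
E
python3 - <<'E'
from ov import *
overlay("ov1",475.5,-22,124.9,np.radians(27),474.5,-23)
E
```

```text
(585, 540, 3)
```

View pics/ov1.png

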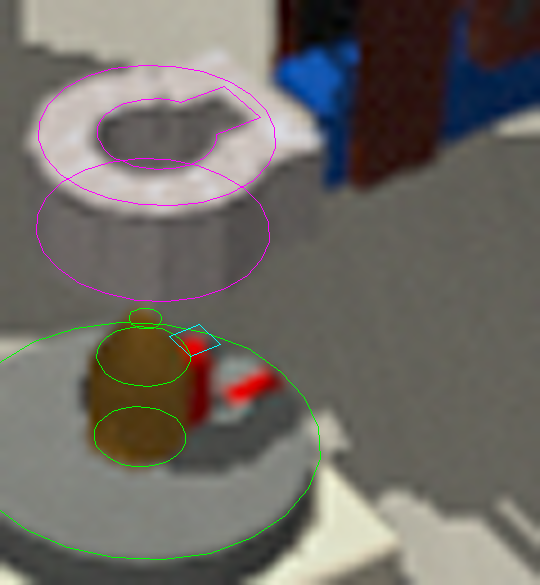

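```bash
cat >> h.py <<'E'
def sil(c,l,near):
    r=[x for x in ctrl.silhouettes(l,c) if np.linalg.norm(np.array(x["point"])-near)<25]
    return r[0]["region"] if r else None
def fitcut(f,c,m,x0,scale,colmax):
    x0=np.array(x0,float);scale=np.array(scale)
    cost=lambda v:np.abs(hull(c,f(*(x0+v*scale)),8)-m)[:, :colmax].sum()/m.sum()
    n=len(x0);S=np.vstack([np.zeros(n),np.eye(n)])-.25
    r=minimize(cost,np.zeros(n),method="Nelder-Mead",options=dict(initial_simplex=S,xatol=.02,fatol=1e-3,maxiter=150))
    return (x0+r.x*scale).round(1),round(r.fun,3)
E
python3 - <<'E'
from h import *
s=ctrl.read_camera("side");f=s["frame"].astype(int)
m=sil(s,"lever_bore",(345,210))
hub=lambda x,y,z=124.9:circ(x,y,z,28,40)+circ(x,y,z+28,28,40)
if m is None: print("none")
else:
    print(m.sum(),np.argwhere(m).min(0),np.argwhere(m).max(0))
    mm=m.copy();u=int(proj(s,(475,-23,139))[0])+2
    # fill the bore
    mm=cv2.morphologyEx(mm.astype(np.uint8),cv2.MORPH_CLOSE,np.ones((9,9)))>0
    print(fitcut(hub,s,mm,(475,-23),(6,6),u),fitcut(hub,s,mm,(475,-23,124.9),(6,6,6),u))
ss=stemmask(s,(341,229));print(ss.sum(),fitcut(stempts,s,ss,(475,-22),(6,6),346))
E
```

```text
880 [188 329] [219 396]
(array([476.7, -25.3]), np.float64(0.017)) (array([476.6, -21.8, 122.3]), np.float64(0.017))
156 (array([473.6, -22.9]), np.float64(0.096))
```

```bash
python3 - <<'E'
from h import *
s=ctrl.read_camera("side");f=s["frame"].astype(int);g=f.min(2)
print(g[194:214:2,324:366])
for x,y in((474,-23),(476.5,-25)):
    q=np.array([proj(s,p) for p in circ(x,y,152.9,28,80)]);print(q.min(0),q.max(0))
    q=np.array([proj(s,p) for p in circ(x,y,124.9,28,80)]);print(q.min(0),q.max(0))
h=cv2.cvtColor(s["frame"],cv2.COLOR_RGB2HSV)
print("stem rows");print(f[222:238:3,332:350].tolist()[2]);q=np.array([proj(s,p) for p in stempts(474,-23)]);print(q.min(0),q.max(0))
E
```

```text
[[ 88  89  89  88  90  86  86  94 118 144 170 192 190 188 185 187 188 186
  186 185 191 188 187 185 193 198 189 198 195 179 160 110  36   0  12  25
   16  18  13  17  30   8]
 [ 87  90  89  87  86 120 176 196 189 186 187 194 204 198 183 174 164 159
  122 114 156 165 137 105  71  93 145 181 191 188 189 185 170 139  65  21
   12  15   5  17  31  14]
 [ 88  88  87  86 103 159 188 187 186 183 192 176  95  74  81  83  90  92
   83  86  92  83  85  85  86  90  94 103 136 173 191 184 196 213 198 130
   19   4   6  24  21  11]
 [ 87  85  85  99 157 191 188 192 201 205 192 121  69  78  86  93  95  93
   91  98  92  87  86  84 104 147 177 192 191 186 191 205 208 196 201 182
  128  16   6  29  23  15]
 [ 90  89  87  86 108 162 189 184 185 191 199 189 138  82  85  89  89  92
   92  93  90  83  89 121 165 184 172 178 187 191 186 167 147 118 107  82
   81  40   0  33  18  11]
 [ 86  87  88  88  89 102 150 186 188 185 186 184 183 184 174 153 148 152
  147 147 150 156 187 203 185 186 185 187 187 157 104  81  76  88  90  86
   78  18   3  32  13  19]
 [ 88  87  90  91  89  91  86  91 124 150 177 184 
[... 356 characters left out ...]
0 100 100 100 101
   98  85  80  90  91  92  93  90  79  77  76  78  78  80  86  86  87  88
   88  87  89  88  91  91]
 [ 91  88  89  89  92  91  95  99 101 101 101  98  94 101 101  99 100 101
   99  91  90  91  90  91  92  90  77  79  76  76  81  84  85  88  87  91
   87  90  90  90  90  91]]
[328. 192.] [354.6 207.7]
[327.8 202.4] [353.8 218.3]
[329.3 192.5] [355.9 208.2]
[329.  202.8] [355.1 218.8]
stem rows
[[133, 137, 130], [115, 116, 112], [68, 61, 54], [75, 53, 15], [81, 57, 20], [87, 61, 24], [86, 60, 19], [88, 62, 22], [84, 59, 18], [86, 61, 24], [84, 58, 20], [88, 63, 27], [84, 60, 19], [78, 46, 10], [87, 20, 5], [98, 9, 8], [103, 62, 58], [138, 95, 89]]
[334.7 218.7] [345.3 236.3]
```

Emit:
carry_out:
  hand: [0,0,0,0]
  slide:
    - [0,0.0005,-0.015]
    - [0,0.0005,-0.033]
    - [0,0.0005,-0.033]
    - [0,0.0005,-0.033]
  twist: [0,0,0,0]

```text
time: 5.3
position: [528.7, 5.4, 113.4]
eef_rot: [-0.368, 1.54, 0.37]
contact_force: [-0.4, 1.2, -2.2]
finger_gap: 0.248
```

```bash
python3 - <<'E'
from ov import *
p=ctrl.get_state();print(p["position"],p["contact_force"],p["torque"])
b=p["position"][:2]-61.5*np.array([np.cos(np.radians(27)),np.sin(np.radians(27))]);print(b)
overlay("ov2",b[0],b[1],p["position"][2]-21.4,np.radians(27),474,-23,box=(325,385,195,250))
E
```

```text
[528.7125492    5.38846301 113.42940305] [-0.43897429  1.21107372 -2.17633035] [ 0.11811062 -0.05101615  0.01055871]
[473.91564796 -22.53195272]
(495, 540, 3)
```

View pics/ov2.png

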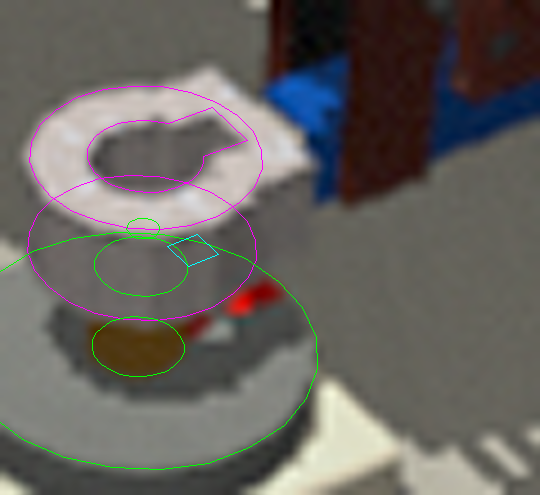

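The overlay matches hub and bore to within about 1 px, centred over the stem. I continue down slowly, watching the force.

Emit:
carry_out:
  hand: [0,0,0,0,0]
  slide:
    - [0,0,-0.004]
    - [0,0,-0.008]
    - [0,0,-0.011]
    - [0,0,-0.013]
    - [0,0,-0.013]
  twist: [0,0,0,0,0]

```text
time: 5.85
position: [528.9, 5.4, 100.6]
eef_rot: [-0.369, 1.539, 0.37]
contact_force: [-0.1, -0.6, -2.4]
finger_gap: 0.248
```

Emit:
carry_out:
  hand: [0,0,0,0,0,0]
  slide:
    - [0,0,-0.005]
    - [0,0,-0.01]
    - [0,0,-0.014]
    - [0,0,-0.017]
    - [0,0,-0.018]
    - [0,0,-0.018]
  twist: [0,0,0,0,0,0]

```text
time: 6.45
position: [528.8, 5.4, 82.4]
eef_rot: [-0.369, 1.54, 0.37]
contact_force: [0.7, -0.7, -3.6]
finger_gap: 0.246
```

Emit:
carry_out:
  hand: [0,0,0]
  slide:
    - [0,0,-0.001]
    - [0,0,-0.0015]
    - [0,0,-0.0015]
  twist: [0,0,0]

```text
time: 6.75
position: [529.1, 5.4, 81.4]
eef_rot: [-0.369, 1.539, 0.37]
contact_force: [-0.8, 1.2, 4.1]
finger_gap: 0.246
```

Contact shows at the expected seat height. I release and rise.

Emit:
carry_out:
  hand: [0.6,0.6,0.6,0.6,0.6,0.6,0.6,0.6,0.6,0.6]
  slide:
    - [0,0,0]
    - [0,0,0]
    - [0,0,0]
    - [0,0,0]
    - [0,0,0.02]
    - [0,0,0.06]
    - [0,0,0.1]
    - [0,0.05,0.14]
    - [0,0.1,0.16]
    - [0,0.15,0.16]
  twist: [0,0,0,0,0,0,0,0,0,0]

```text
time: 7.75
position: [530.5, 140.5, 242.7]
eef_rot: [-0.367, 1.534, 0.368]
contact_force: [0.6, -0.4, -0.1]
finger_gap: 0.603
```

```bash
python3 - <<'E'
from ov import *
print(ctrl.get_state()["contact_force"],ctrl.get_state()["position"])
s=ctrl.read_camera("side")
m=bluemask(s,(370,215),50);x,f=fit(lambda x,y,th:leverpts(x,y,th,60),[(s,m)],(475,-23,.47),(8,8,.1));print(x,np.degrees(x[2]),f)
overlay("end",474,-23,60,np.radians(27),474,-23,k=7,box=(315,425,180,260))
E
```

```text
[ 0.63834749 -0.41296846 -0.08933654] [530.46027548 140.4640991  242.71539752]
[477.71656379 -25.6983882    0.52047797] 29.821190803831737 0.3038260456273764
(560, 770, 3)
```

View pics/end.png

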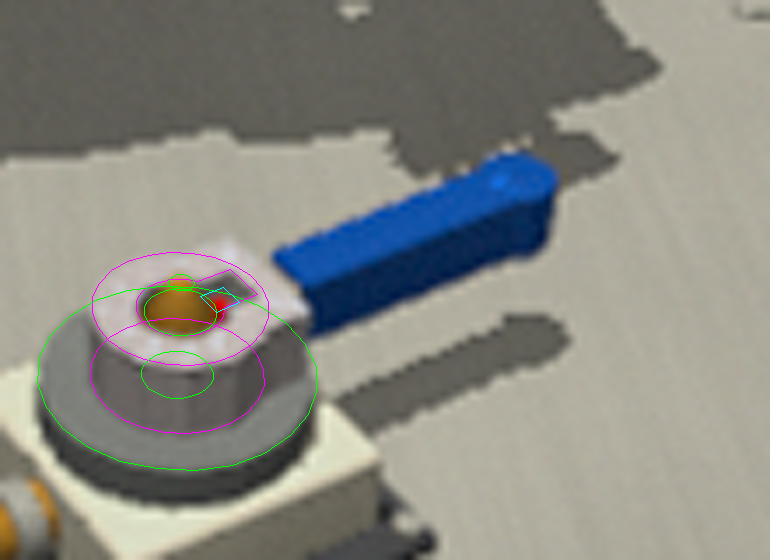

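The hub sits flush on the collar, with the stem tip and red key visible inside the bore and keyway. The bar is level and the gripper is clear.

```bash
python3 - <<'E'
from h import *
print(ctrl.get_state()["dq"].round(3));print(ctrl.finish_job())
E
```

```text
[-0.074  0.013  0.047 -0.038 -0.008 -0.076]
the job is handed in; nothing more can be done
None
```

The blue lever is back on the valve stem, key in keyway, seated on the grey collar and released. The job was handed in after about 8 s of the 42 s allowed. I gripped the lever on its bar, turned it about 51° to match the red key and lowered it onto the stem.

- **Seating:** nothing resisted on the way down, and contact came at the expected height (tool at 81.4 mm, seat at 60 mm).
- **Last picture (side camera):** the hub sits flush and level on the collar. The stem and red key show inside the bore, and the gripper is clear with about 0 N on it.
- **Disagreement in the numbers:** a rough fit of the blue bar in that picture put it at about 30°, against 27° for the key, and its bore about 4 to 5 mm off the estimated stem axis. That fit was poor (about 30% mismatch). The bore has only 2.5 mm of play on the stem, so I trusted the picture overlay, which agreed to about a pixel.
- **Limits of the check:** the arm blocked the top camera when I looked from above the stem, so the close-fit checks relied on the side camera alone. The arm still had slight residual motion (under 0.08 rad/s) at hand-in.
- **Orange lever:** I never went near it, but I took no final picture of it.

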